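# Refit the bedside lamp's knob and hold it in

### The arm

A 6-joint arm with a two-finger parallel gripper is mounted at the origin on the work surface. World frame = base frame: x ahead of the robot, y to its left, z up, the work surface at z = 0. Lengths are in mm, angles in rad, forces in N, time in s.
With the tool pointing down it reaches from about 350 to 875 mm from the base axis. Payload 4.2 kg.
Tool frame: the origin (TCP) lies midway between the tips of the shut fingers; the grasp point (between the pads) lies 19 mm behind it; z points along the fingers, y is the direction in which the jaws open and shut (so a half turn about z gives the same grasp; the last joint's range is limited). The gripper opens to 85 mm and grips with 20 to 120 N. Pads are 22 mm wide; open, the fingers measure 114 mm over their backs; the gripper's body (76 mm by 85 mm) begins 54 mm behind the grasp point. The pads swing forward as they close: fully open they stand 13 mm farther back than shut.
Start: joints at [-0.932, 0.385, 0.008, 0, -1.194, -0.259], TCP at [231.723, -580.434, 231.312] pointing down, gripper open.
Joint ranges: [-3.14, 3.14], [-1.21, 2.06], [-1.07, 1.41], [-3.16, 2.05], [-2.99, -0.16], [-3.1, 3.1]. Speed limits (rad/s): [2.79, 2.79, 3.14, 3.14, 3.14, 3.14].

### API

Orientations are given as a unit quaternion [x, y, z, w].
In Python, from bench import arm, eyes, nets gives the robot as it stands.
- The arm moves only by the tool jog_arm, never from a script. Its argument "rows" is a list of rows, each a list of 3 entries, a list of its own where there are three numbers: the shift along the tool's x, y, z in cm, then the turn, a rotation vector about the tool's x, y, z in degrees, then the finger opening in cm, from 0 to 8.54. In form: [[[x, y, z], [ax, ay, az], jaw], ...]. A call has 1 to 10 rows; each row shifts and turns the commanded pose from where the row before left it, along the tool's axes as they then stand; what a row does not reach is not made up. A row lasts 1/8 s, in which the tool goes at most 62.5 mm and 10.7 degrees, less where a joint would pass 70% of its speed; a pose out of reach is approached as far as the arm can. A call with a gripper value outside its range is refused whole. The fingers move at their own pace and stop on an object; the grip force is fixed at half the most. Time passes only in rows, so rows that do not move let the fingers close. It gives the time, the measured TCP pose, the force and the opening at its end, in the units of the state.
- arm.read_state(): the state, without advancing time (a new reading comes with each control period).
- eyes.get_image(name): name is "side" or "top"; returns the picture (480x640x3 uint8, red, green, blue); there is no depth.
- eyes.camera_model(name): a dict with "K" (3x3 intrinsics, pixels), "rvec" (rotation vector, rad) and "tvec" (3), from world to camera coordinates, as OpenCV has them. Camera axes: x right, y down, z forward; pixel columns grow to the right and rows downward; lengths in mm; the calibration is good to about 2 mm. A picture is of the moment at which its call begins. camera_model takes no time and is no camera call.
- arm.job_done(): hands the job in, once; it reports no verdict.
Trained networks look in the newest picture that a camera, given by its name, has taken for a name from the list of things; names that differ only in an ending like _2 or _b are one class to them, and where a whole thing is asked for, a point or a joint stands for the part that bears it (a point fixed in the world has none). Each returns a list of dicts, best first, with "conf" (0 to 1); they miss things now and then, are a little off and sometimes report something else, mostly with a low value. They report only what shows in the picture. A call takes as long as a camera call.
- nets.boxes_of(camera, name): "position" ([column, row] as shares, 0 to 1, of the picture: columns of its width, rows of its height, amid what is visible of it).
The state is a dict: "clock": time; "joints": joint angles; "joint_vel": joint speeds; "joint_efforts": joint torques, N m; "position": TCP position; "ee_rot": TCP orientation; "contact_force": force on the tool from outside, world axes, zero at the start; "wrist_torque": the same for the moment, N m; "gripper_width": finger opening in mm.
Only numpy, scipy, OpenCV 4.12 (cv2) and the standard library are available. Lean on these libraries where they do the work, as an engineer would, in place of code of your own. Each camera call takes 0.05 s, during which the arm holds its last target.

### The job

The dimmer knob has come off the bedside lamp and has to be refitted and held in to reset the lamp. Swing the lamp's arm and shade well out to either side (70 degrees or so), then put the knob on the spring-loaded spindle in the lamp's foot, turned so that its slots mesh with the splines, and slide it fully home against the flange. Finish while still holding the knob with the fingers and keeping it pressed right down against its spring; do not disturb the other things on the table.

Things in the scene. Friction and masses are not known exactly. Their poses are not given: they have to be found in the camera images.
- lamp: the lamp's fixed foot: a white glazed slab 280 x 140 x 45 mm high. Origin at table level under the spindle's axis; +x runs along the slab to the column, a steel post 20 mm thick whose axis stands at x = 180 mm, 210 mm tall. The slab reaches from x = -60 to +220 mm and y = -70 to +70 mm.
- lamp_arm (a joint): swing of the lamp's arm about the column, a vertical hinge: 0 = the arm lies along the lamp's -x with the shade straight above the spindle; positive = anticlockwise seen from above (shade goes towards the lamp's -y), negative the other way; range -1.9 to 1.9 rad. It stays where it is left (about 0.7 N at the shade moves it).
- swing_hinge (a point): point on the arm's hinge axis, 262 mm above the table, at the height of shade_post.
- shade_post (a point): the arm's grip: an upright wooden post, 16 mm diameter, on the arm straight above the shade, 180 mm from the hinge axis; this point is on its axis 262 mm above the table; it stands clear of the arm from 229 to 277 mm. Below it: the arm bar (14 x 14 mm, 215 to 229 mm up) and the shade, a blunt cone 80 (top) to 104 mm (bottom) in diameter, 152 to 215 mm up.
- spindle_seat (a point): centre of the upper face of the spindle's flange (dark disc, 52 mm diameter), where the knob's underside must rest; 60 mm above the table when unpressed; z up. On it stands a cross of four splines along this point's +-x and +-y, each 7 mm wide, reaching 16 mm from the axis, 14 mm tall, and at the middle a round pilot pin, 11 mm diameter, 24 mm tall, tip tapered. The spindle cannot turn.
- spindle (a joint): how far the spindle is pressed down: 0 = up, 0.008 m = right down at its stop. A spring holds it up: 3.6 N starts it, 10.8 N holds it right down; it springs back when let go.
- knob: loose aluminium knob, 49 mm tall, 80-170 g. Origin at the centre of its underside, z up. Grip its round cap, 52 mm diameter, 28 to 46 mm up; a low walnut cross rib on top shows the slots' directions. Below is a square hub, 36 x 36 mm, cut by two crossing slots 9.5 mm wide along the knob's x and y, open below and at the sides, 28 mm deep. The pilot pin fits where they cross. Any quarter turn fits.
- stone: bystander: grey river stone, 72 mm across, 29 mm high; origin at the centre of its underside.
- tumbler: bystander: empty glass tumbler, 74 mm in diameter, 90 mm tall; origin at the centre of its underside.
- case: bystander: black spectacle case, 64 x 162 (along its y) x 42 mm high; origin at the centre of its underside.
- jewel_box: bystander: wooden jewellery box that stays put, 126 x 176 (along its y) x 80 mm high; origin at the centre of its underside.

How it is judged (in metres and radians):
On the way, in this order (a step that is already met when the one before it is completed fails the run):
1. the lamp's arm is swung clear to one side ((value of joint lamp_arm above 1 rad or value of joint lamp_arm below -1 rad)), for 0.2 s.
2. the knob is meshed on the splines and home on the flange (z of knob in the frame of spindle_seat between -0.003 and 0.003 m and horizontal distance between knob and spindle_seat below 0.004 m and angle between knob's own z axis and vertical below 0.09 rad), for 0.1 s.
At the end, for the whole second after the job is handed in: Arm at least 1.0 rad to either side; knob upright (0.09 rad), within 4 mm of the spindle axis, underside within 3 mm of the flange face; spindle pressed more than 5 of its 8 mm; fingers bear on the knob with over 2 N, all through the last second (all of step 2 and (value of joint lamp_arm above 1 rad or value of joint lamp_arm below -1 rad) and value of joint spindle above 0.005 m and contact force between the fingers and knob above 2 N); the arm keeps its last pose, push and grip.
It fails at once if a bystander is moved by more than 30 mm or tipped (distance of any of stone, tumbler, case from where it was at the start of the episode above 0.03 m or angle between any of stone, tumbler, case's own z axis and vertical above 0.5 rad).
It also fails if it takes over 58 s, if anything falls off the work surface, if the arm or the gripper's body presses on something with over 40 N, if the wrist force passes 120 N, or if a joint passes its speed limit or range.

## Working session

There is one attempt and no reset: what is moved stays moved. The work goes in short steps, Python scripts to look and compute and a tool call to move; the robot and the scene stay as the last step left them, time stands still between calls to the robot, and variables do not carry over. Pictures are saved under pics/ and viewed, and the job is handed in when it is done.

Besides the shell and the picture viewer there is one more tool, called after "Call:" as name([rows], argument=value, ...), one row to a line, values as JSON. jog_arm: Moves the arm, as the interface text tells. Its arguments: {"type":"object","properties":{"rows":{"type":"array","items":{"type":"array"}}},"required":["rows"]}

```bash
mkdir -p pics; ls; python3 - <<'E'
from bench import arm, eyes, nets
import cv2
for c in ["side","top"]:
    im=eyes.get_image(c); cv2.imwrite(f"pics/{c}0.png",im[:,:,::-1])
    m=eyes.camera_model(c); print(c,m)
s=arm.read_state(); print(s)
for c in ["side","top"]:
  for n in ["lamp","shade_post","spindle_seat","knob","stone","tumbler","case","jewel_box"]:
    print(c,n,[(round(d["conf"],2),round(d["position"][0]*640),round(d["position"][1]*480)) for d in nets.boxes_of(c,n)][:3])
E
```

```text
pics
side {'K': array([[460.84423237,   0.        , 318.30735888],
       [  0.        , 460.84423237, 241.85837802],
       [  0.        ,   0.        ,   1.        ]]), 'rvec': array([ 0.15634112, -3.01324896,  0.75845456]), 'tvec': array([ 548.54918949,   54.07356367, 1190.75395567])}
top {'K': array([[434.48620028,   0.        , 318.98929262],
       [  0.        , 434.48620028, 249.42598267],
       [  0.        ,   0.        ,   1.        ]]), 'rvec': array([ 2.15980667, -2.13875518,  0.15996707]), 'tvec': array([  77.83791226,  578.96579023, 1151.54188795])}
{'clock': 0.1, 'joints': array([-9.32390861e-01,  3.85509792e-01,  6.74146345e-03, -4.42793536e-04,
       -1.19402693e+00, -2.58596071e-01]), 'joint_vel': array([ 0.00051696, -0.00236883,  0.00256623,  0.00153167, -0.00283034,
       -0.00014777]), 'joint_efforts': array([-1.34807295e-03, -3.93318808e+01,  1.88928419e+01,  4.19802502e+00,
       -2.63957634e-03, -3.79966139e-06]), 'position': array([ 231.52712742, -579.95546107,  230.30341272]), 'ee_rot': array([-1.88685014e-01,  9.82037130e-01,  9.89850456e-04, -2.47950793e-04]), 'contact_force': array([ 0.44094755,  0.32083805, -0.1660691 ]), 'wrist_torque': array([-0.00384445, -0.030539  ,  0.06598791]), 'gripper_width': 85.34431106562042}
side lamp [(0.82, 318, 242)]
side shade_post [(0.73, 339, 214)]
side spindle_seat [(0.51, 346, 249)]
side knob [(0.75, 367, 444), (0.67, 361, 155)]
side stone [(0.64, 347, 351)]
side tumbler [(0.58, 253, 366)]
side case [(0.57, 297, 131)]
side jewel_box [(0.61, 367, 445)]
top lamp [(0.73, 332, 257)]
top shade_post [(0.7, 336, 274)]
top spindle_seat []
top knob [(0.77, 447, 295)]
top stone [(0.77, 245, 293)]
top tumbler [(0.66, 222, 218)]
top case [(0.71, 477, 224)]
top jewel_box [(0.62, 159, 314)]
```

View pics/side0.png

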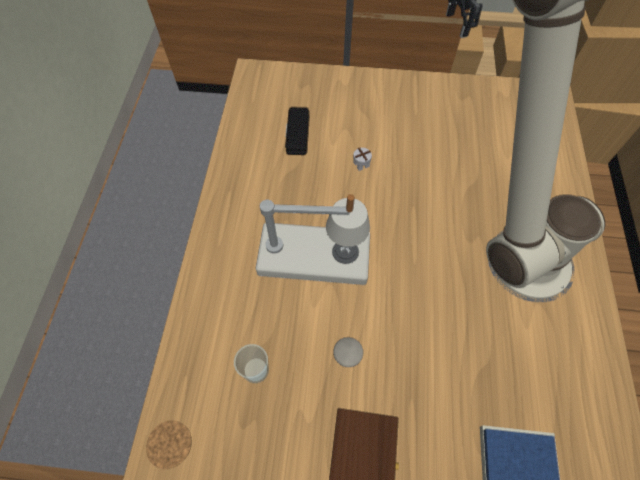

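View pics/top0.png

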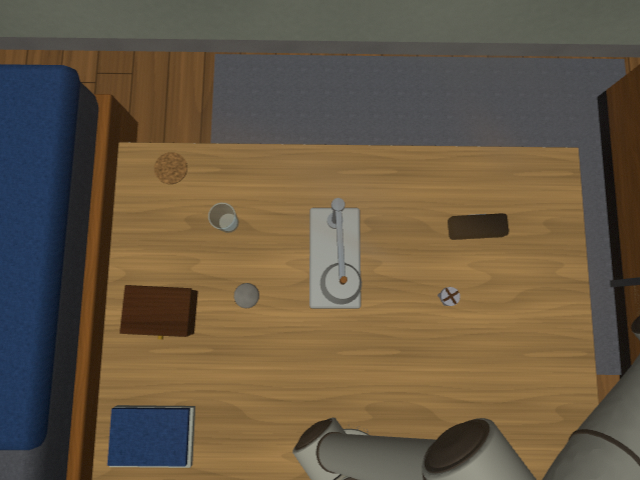

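```bash
cat > h.py <<'E'
import numpy as np, cv2
from bench import arm, eyes, nets
from scipy.optimize import least_squares
CM={c:eyes.camera_model(c) for c in ["side","top"]}
def proj(c,P):
    m=CM[c]; return cv2.projectPoints(np.float64(P).reshape(-1,1,3),m["rvec"],m["tvec"],m["K"],None)[0].reshape(-1,2)
def back(c,uv,z):
    m=CM[c]; R=cv2.Rodrigues(m["rvec"])[0]; t=m["tvec"]; C=-R.T@t
    d=R.T@np.linalg.solve(m["K"],[uv[0],uv[1],1]); return C+d*(z-C[2])/d[2]
def grab(c,name,box=None,scale=1):
    im=eyes.get_image(c)[:,:,::-1].copy(); cv2.imwrite(f"pics/{name}_full.png",im)
    if box:
        x0,y0,x1,y1=box; im=cv2.resize(im[y0:y1,x0:x1],None,fx=scale,fy=scale,interpolation=cv2.INTER_CUBIC); cv2.imwrite(f"pics/{name}.png",im)
    return im
E
python3 - <<'E'
import cv2,numpy as np
a=cv2.imread('pics/top0.png');b=cv2.imread('pics/side0.png')
up=lambda i,x0,y0,x1,y1,s:cv2.resize(i[y0:y1,x0:x1],None,fx=s,fy=s,interpolation=cv2.INTER_CUBIC)
cv2.imwrite('pics/t_lamp.png',up(a,300,190,380,320,4.5))
cv2.imwrite('pics/s_lamp.png',up(b,250,185,380,290,6))
cv2.imwrite('pics/knobs.png',np.hstack([up(a,425,270,475,320,8),up(b,340,135,390,185,8)]))
E
```

```text
(no output)
```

View pics/t_lamp.png

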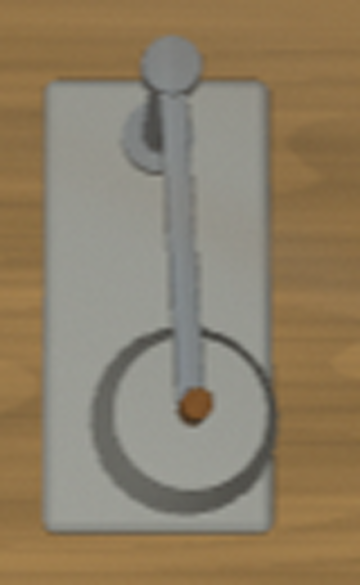

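View pics/s_lamp.png

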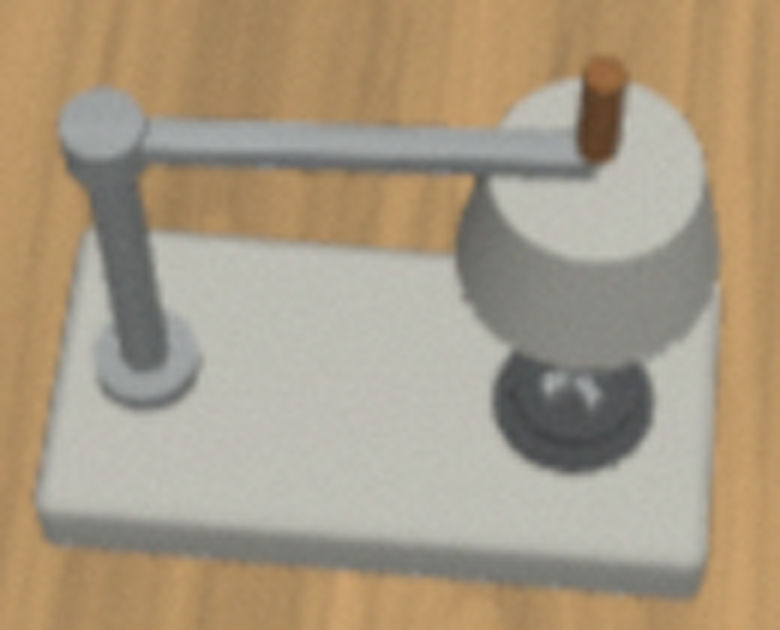

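View pics/knobs.png

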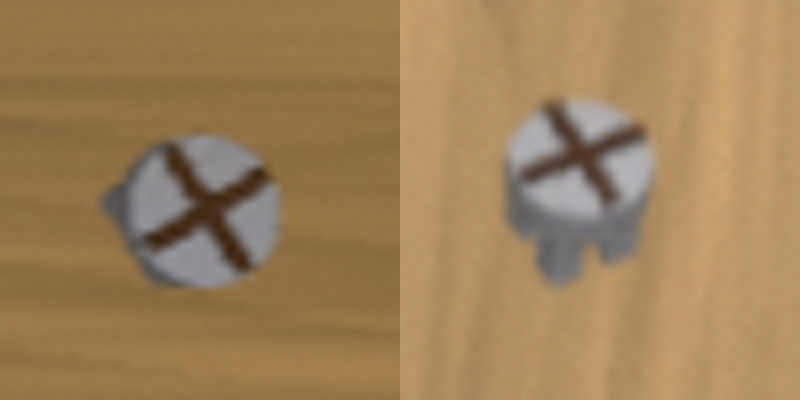

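```bash
cat > f1.py <<'E'
from h import *
def uv(p,x0,y0,s): return np.array([x0+(p[0]+.5)/s-.5,y0+(p[1]+.5)/s-.5])
T=[uv(p,300,190,4.5) for p in [(45,82),(268,82),(272,531),(44,531)]]  # (220,70),(220,-70),(-60,-70),(-60,70)
S=[uv(p,250,185,6) for p in [(38,515),(703,562),(83,230)]]
def W(q,pts):
    x,y,a=q; c,s=np.cos(a),np.sin(a); P=np.array(pts,float); return np.c_[x+c*P[:,0]-s*P[:,1],y+s*P[:,0]+c*P[:,1],P[:,2]]
tp=[(220,70,45),(220,-70,45),(-60,-70,45),(-60,70,45)]
sp=[(220,70,45),(-60,70,45),(220,-70,45)]
def res(q,w=(1,1)): return np.r_[w[0]*(proj("top",W(q,tp))-T).ravel(),w[1]*(proj("side",W(q,sp))-S).ravel()]
q0=[480,0,0]
if __name__=="__main__":
    for w in [(1,1),(1,0),(0,1)]:
        r=least_squares(res,q0,args=(w,),x_scale=[1,1,.01]); print(w,r.x.round(4),res(r.x).round(1))
    post=uv((197,405),300,190,4.5); print("post top",back("top",post,277))
    print("post side",back("side",uv((605,68),250,185,6),277))
    print("cap top",back("top",uv((172,65),300,190,4.5),236),"side",back("side",uv((102,120),250,185,6),236))
    print("flange side",back("side",uv((572,393),250,185,6),60))
    k=lambda p:uv(p,425,270,8); ks=lambda p:uv((p[0]-400,p[1]),340,135,8)
    for n,c,f,pp in [("t","top",k,[(205,211),(208,210),(172,147),(245,270),(148,244),(268,172)]),("s","side",ks,[(582,157),(582,156),(552,103),(612,203),(523,178),(645,130)])]:
        P=[back(c,f(p),46 if i==0 else 49) for i,p in enumerate(pp)]; print(n,np.round(P[:2],1),np.degrees(np.arctan2(*(P[3]-P[2])[[1,0]])),np.degrees(np.arctan2(*(P[5]-P[4])[[1,0]])))
    for n,h,pt,ps in [("stone",15,(245,293),(347,351)),("tumbler",45,(222,218),(253,366)),("case",21,(477,224),(297,131)),("jb",40,(159,314),(367,445))]:
        print(n,back("top",pt,h).round(),back("side",ps,h).round())
E
python3 f1.py
```

```text
(1, 1) [4.779044e+02 4.005470e+01 1.510000e-02] [-1.  -1.  -0.1 -1.2  1.   0.7 -0.5  1.  -1.1 -0.4  1.8  0.9 -0.3 -1.5]
(1, 0) [4.776712e+02 4.016340e+01 8.000000e-03] [-0.4 -1.1  0.4 -1.   0.8  1.  -0.7  0.9 -1.2 -0.9  1.7  1.1  0.  -2. ]
(0, 1) [4.783435e+02 3.949510e+01 2.450000e-02] [-1.5 -0.9 -0.7 -1.6  1.4  0.3 -0.1  1.1 -1.1  0.2  1.9  0.5 -0.8 -1.1]
post top [478.29093708  30.82316675 277.        ]
post side [480.02369151  28.1132196  277.        ]
cap top [657.24510287  41.4884949  236.        ] side [658.82069878  41.23607926 236.        ]
flange side [480.34041481  43.30044181  60.        ]
t [[ 454.3 -271.6   46. ]
 [ 454.6 -271.7   49. ]] -150.46972875479983 -59.29678544627846
s [[ 455.  -273.2   46. ]
 [ 455.1 -271.2   49. ]] 119.17485416771937 -148.20217583135167
stone [458. 287.  15.] [455. 282.  15.]
tumbler [663. 352.  45.] [661. 345.  45.]
case [ 658. -362.   21.] [ 654. -362.   21.]
jb [399. 511.  40.] [400. 480.  40.]
```

```bash
cat >> h.py <<'E'
from scipy.spatial.transform import Rotation as Ro
def yawj(R): y=R.as_matrix()[:,1]; return np.degrees(np.arctan2(y[1],y[0]))
def plan(way,jaw,start=None,yaw0=None,nd=2):
    """way: list of (x,y,z,jawyaw,n). prints rows (level tool assumed, world yaw tracked)"""
    s=arm.read_state(); p=np.array(s["position"]) if start is None else np.array(start,float)
    a=yawj(Ro.from_quat(s["ee_rot"])) if yaw0 is None else yaw0
    print("at",p.round(1),"yaw",round(a,2),"q",np.degrees(s["joints"]).round(0))
    for x,y,z,b,n in way:
        d=(b-a+90)%180-90; p0=p.copy(); a0=a
        for i in range(n):
            t=p0+(np.array([x,y,z])-p0)*(i+1)/n; ta=a0+d*(i+1)/n
            dl=t-p; c=np.radians(a) # tool y at angle a, tool x at a+90, z down
            sx=-np.sin(c)*dl[0]+np.cos(c)*dl[1]; sy=np.cos(c)*dl[0]+np.sin(c)*dl[1]
            print([[round(sx/10,nd),round(sy/10,nd),round(-dl[2]/10,nd)],[0,0,round(-(ta-a),2)],jaw])
            p,a=t,ta
        print("--")
E
python3 - <<'E'
from h import *
s=arm.read_state(); print(Ro.from_quat(s["ee_rot"]).as_matrix().round(3))
plan([(270,-480,330,111.8,3),(479,29.5,330,93.7,12),(479,29.5,238,93.7,3)],5)
E
```

```text
[[-0.929 -0.371  0.   ]
 [-0.371  0.929 -0.   ]
 [-0.    -0.    -1.   ]]
at [ 231.7 -580.4  231.3] yaw 111.76 q [-53.  22.   0.  -0. -68. -15.]
[[np.float64(-2.43), np.float64(2.64), np.float64(-3.29)], [0, 0, np.float64(-0.01)], 5]
[[np.float64(-2.43), np.float64(2.64), np.float64(-3.29)], [0, 0, np.float64(-0.01)], 5]
[[np.float64(-2.43), np.float64(2.64), np.float64(-3.29)], [0, 0, np.float64(-0.01)], 5]
--
[[np.float64(-3.19), np.float64(3.3), np.float64(-0.0)], [0, 0, np.float64(1.51)], 5]
[[np.float64(-3.11), np.float64(3.38), np.float64(-0.0)], [0, 0, np.float64(1.51)], 5]
[[np.float64(-3.02), np.float64(3.46), np.float64(-0.0)], [0, 0, np.float64(1.51)], 5]
[[np.float64(-2.92), np.float64(3.54), np.float64(-0.0)], [0, 0, np.float64(1.51)], 5]
[[np.float64(-2.83), np.float64(3.61), np.float64(-0.0)], [0, 0, np.float64(1.51)], 5]
[[np.float64(-2.73), np.float64(3.69), np.float64(-0.0)], [0, 0, np.float64(1.51)], 5]
[[np.float64(-2.64), np.float64(3.76), np.float64(-0.0)], [0, 0, np.float64(1.51)], 5]
[[np.float64(-2.54), np.float64(3.82), np.float64(-0.0)], [0, 0, np.float64(1.51)], 5]
[[np.float64(-2.43), np.float64(3.89), np.float64(-0.0)], [0, 0, np.float64(1.51)], 5]
[[np.float64(-2.33), np.float64(3.95), np.float64(-0.0)], [0, 0, np.float64(1.51)], 5]
[[np.float64(-2.23), np.float64(4.01), np.float64(-0.0)], [0, 0, np.float64(1.51)], 5]
[[np.float64(-2.12), np.float64(4.07), np.float64(-0.0)], [0, 0, np.float64(1.51)], 5]
--
[[np.float64(-0.0), np.float64(0.0), np.float64(3.07)], [0, 0, np.float64(-0.0)], 5]
[[np.float64(-0.0), np.float64(0.0), np.float64(3.07)], [0, 0, np.float64(-0.0)], 5]
[[np.float64(-0.0), np.float64(0.0), np.float64(3.07)], [0, 0, np.float64(-0.0)], 5]
--
```

Call:
jog_arm([
  [[-2.4,2.6,-3.3],[0,0,0],5],
  [[-2.4,2.6,-3.3],[0,0,0],5],
  [[-2.4,2.6,-3.3],[0,0,0],5],
  [[-3.2,3.3,0],[0,0,1.5],5],
  [[-3.1,3.4,0],[0,0,1.5],5],
  [[-3.0,3.5,0],[0,0,1.5],5],
  [[-2.9,3.5,0],[0,0,1.5],5],
  [[-2.8,3.6,0],[0,0,1.5],5],
  [[-2.7,3.7,0],[0,0,1.5],5],
  [[-2.6,3.8,0],[0,0,1.5],5],
])

```text
clock: 2.15
position: [390.4, -182.4, 330.6]
ee_rot: [-0.098, 0.995, -0.0, 0.001]
contact_force: [0.8, -0.5, -1.0]
gripper_width: 49.8
```

```bash
sed -i 's/print(\[\[round(sx/print([[0+round(float(sx)/10,nd),0+round(float(sy)\/10,nd),0+round(float(-dl[2])\/10,nd)],[0,0,round(float(a-ta),2)],jaw]) if 1 else print([[round(sx/' h.py; python3 - <<'E'
from h import *
plan([(479,29.5,330,93.7,5),(479,29.5,240,93.7,3)],5)
E
```

```text
at [ 390.4 -182.4  330.6] yaw 101.21 q [ -3.  -1. -14.   0. -77. -76.]
[[np.float64(-2.56), np.float64(3.81), np.float64(0.01)], [0, 0, np.float64(1.5)], 5]
[[np.float64(-2.46), np.float64(3.88), np.float64(0.01)], [0, 0, np.float64(1.5)], 5]
[[np.float64(-2.36), np.float64(3.94), np.float64(0.01)], [0, 0, np.float64(1.5)], 5]
[[np.float64(-2.25), np.float64(4.0), np.float64(0.01)], [0, 0, np.float64(1.5)], 5]
[[np.float64(-2.15), np.float64(4.06), np.float64(0.01)], [0, 0, np.float64(1.5)], 5]
--
[[np.float64(-0.0), np.float64(0.0), np.float64(3.0)], [0, 0, np.float64(-0.0)], 5]
[[np.float64(-0.0), np.float64(0.0), np.float64(3.0)], [0, 0, np.float64(-0.0)], 5]
[[np.float64(-0.0), np.float64(0.0), np.float64(3.0)], [0, 0, np.float64(-0.0)], 5]
--sed: -e expression #1, char 50: unknown option to 's'
```

```bash
python3 - <<'E'
s=open('h.py').read()
s=s.replace("print([[round(sx/10,nd),round(sy/10,nd),round(-dl[2]/10,nd)],[0,0,round(-(ta-a),2)],jaw])","print([[round(float(v)/10,nd)+0 for v in (sx,sy,-dl[2])],[0,0,round(float(a-ta),2)+0],jaw])")
open('h.py','w').write(s)
E
```

Call:
jog_arm([
  [[-2.6,3.8,0],[0,0,1.5],5],
  [[-2.5,3.9,0],[0,0,1.5],5],
  [[-2.4,3.9,0],[0,0,1.5],5],
  [[-2.2,4.0,0],[0,0,1.5],5],
  [[-2.1,4.1,0],[0,0,1.5],5],
  [[0,0,2.5],[0,0,0],5],
])

```text
clock: 2.9
position: [480.6, 31.1, 306.3]
ee_rot: [-0.035, 0.999, 0.001, 0.002]
contact_force: [-0.4, -0.1, -0.6]
gripper_width: 49.8
```

```bash
python3 - <<'E'
from h import *
grab("side","s1",(230,130,400,260),4.6)
plan([(479,29.5,240,93.7,2)],5)
E
```

```text
at [477.5  29.8 301.6] yaw 93.86 q [  23.    5.  -12.   -0.  -73. -109.]
[[-0.07, -0.02, 3.08], [0, 0, 0.08], 5]
[[-0.07, -0.02, 3.08], [0, 0, 0.08], 5]
--
```

View pics/s1.png

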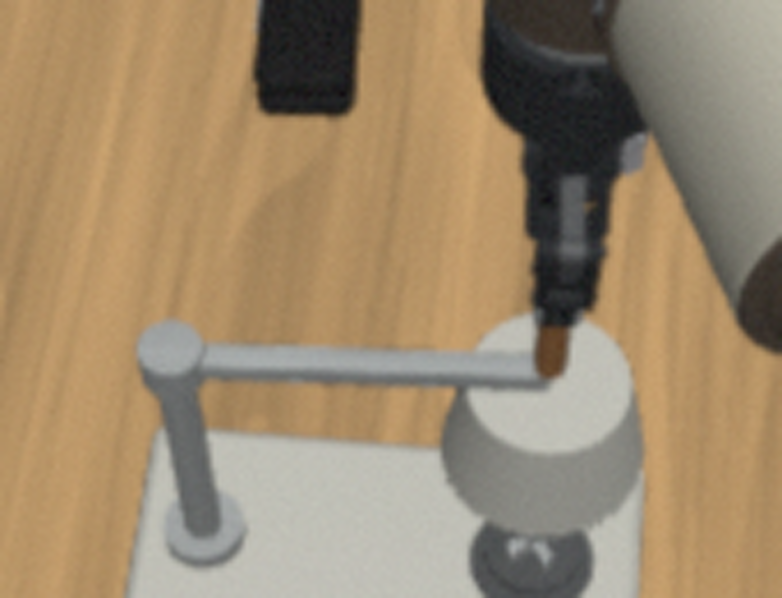

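Call:
jog_arm([
  [[0,0,3.0],[0,0,0],5],
  [[0,0,3.1],[0,0,0],5],
  [[0,0,0],[0,0,0],3.5],
  [[0,0,0],[0,0,0],3.5],
])

```text
clock: 3.45
position: [479.5, 28.3, 245.9]
ee_rot: [-0.033, 0.999, -0.0, 0.001]
contact_force: [0.2, -0.4, -0.1]
gripper_width: 35.3
```

```bash
python3 - <<'E'
from h import *
print(arm.read_state()["gripper_width"],arm.read_state()["contact_force"])
w=[]
for t in np.arange(10,83,6):
    r=np.radians(t); w.append((658-180*np.cos(r),41.3-180*np.sin(r),240,90+t,1))
plan(w,3.5)
E
```

```text
35.318947758609646 [ 0.24533417 -0.35829796 -0.13599723]
at [479.5  28.3 245.9] yaw 93.76 q [  23.    7.  -18.    0.  -65. -109.]
[[0.0, -1.82, 0.59], [0, 0, -6.24], 3.5]
--
[[-0.1, -1.88, 0.0], [0, 0, -6.0], 3.5]
--
[[-0.1, -1.88, 0.0], [0, 0, -6.0], 3.5]
--
[[-0.1, -1.88, 0.0], [0, 0, -6.0], 3.5]
--
[[-0.1, -1.88, 0.0], [0, 0, -6.0], 3.5]
--
[[-0.1, -1.88, 0.0], [0, 0, -6.0], 3.5]
--
[[-0.1, -1.88, 0.0], [0, 0, -6.0], 3.5]
--
[[-0.1, -1.88, 0.0], [0, 0, -6.0], 3.5]
--
[[-0.1, -1.88, 0.0], [0, 0, -6.0], 3.5]
--
[[-0.1, -1.88, 0.0], [0, 0, -6.0], 3.5]
--
[[-0.1, -1.88, 0.0], [0, 0, -6.0], 3.5]
--
[[-0.1, -1.88, 0.0], [0, 0, -6.0], 3.5]
--
[[-0.1, -1.88, 0.0], [0, 0, -6.0], 3.5]
--
```

Call:
jog_arm([
  [[0,-1.8,0.5],[0,0,-6.2],3.5],
  [[-0.1,-1.9,0],[0,0,-6],3.5],
  [[-0.1,-1.9,0],[0,0,-6],3.5],
  [[-0.1,-1.9,0],[0,0,-6],3.5],
  [[-0.1,-1.9,0],[0,0,-6],3.5],
])

```text
clock: 4.08
position: [509.1, -60.1, 241.4]
ee_rot: [-0.294, 0.956, -0.0, 0.002]
contact_force: [-0.0, 1.9, -0.7]
gripper_width: 35.0
```

```bash
python3 - <<'E'
from h import *
w=[]
for t in np.arange(40,83,6):
    r=np.radians(t); w.append((658-180*np.cos(r),41.3-180*np.sin(r),240,90+t,1))
plan(w,3.5)
E
```

```text
at [509.1 -60.1 241.4] yaw 124.16 q [ 11.  11. -14.  -0. -65. -67.]
[[-0.11, -1.8, 0.14], [0, 0, -5.84], 3.5]
--
[[-0.1, -1.88, 0.0], [0, 0, -6.0], 3.5]
--
[[-0.1, -1.88, 0.0], [0, 0, -6.0], 3.5]
--
[[-0.1, -1.88, 0.0], [0, 0, -6.0], 3.5]
--
[[-0.1, -1.88, 0.0], [0, 0, -6.0], 3.5]
--
[[-0.1, -1.88, 0.0], [0, 0, -6.0], 3.5]
--
[[-0.1, -1.88, 0.0], [0, 0, -6.0], 3.5]
--
[[-0.1, -1.88, 0.0], [0, 0, -6.0], 3.5]
--
```

Contact is made (about 2 N tangentially) and the post is following; continue the arc.

Call:
jog_arm([
  [[-0.1,-1.8,0.1],[0,0,-6],3.5],
  [[-0.1,-1.9,0],[0,0,-6],3.5],
  [[-0.1,-1.9,0],[0,0,-6],3.5],
  [[-0.1,-1.9,0],[0,0,-6],3.5],
  [[-0.1,-1.9,0],[0,0,-6],3.5],
  [[-0.1,-1.9,0],[0,0,-6],3.5],
  [[-0.1,-1.9,0],[0,0,-6],3.5],
  [[-0.1,-1.9,0],[0,0,-6],3.5],
])

```text
clock: 5.08
position: [633.7, -137.9, 240.3]
ee_rot: [-0.657, 0.754, -0.001, 0.001]
contact_force: [-1.0, 0.8, 0.8]
gripper_width: 34.7
```

```bash
python3 - <<'E'
from h import *
grab("top","t2",(280,180,480,330),4);grab("side","s2",(230,110,420,300),3)
plan([(620,-120,360,170,4)],5)
E
```

```text
at [ 634.7 -137.8  239.4] yaw 171.93 q [  2.  24.   5.   0. -71. -10.]
[[-0.39, 0.43, -3.01], [0, 0, 0.48], 5]
[[-0.39, 0.43, -3.01], [0, 0, 0.48], 5]
[[-0.38, 0.43, -3.01], [0, 0, 0.48], 5]
[[-0.38, 0.44, -3.01], [0, 0, 0.48], 5]
--
```

View pics/t2.png

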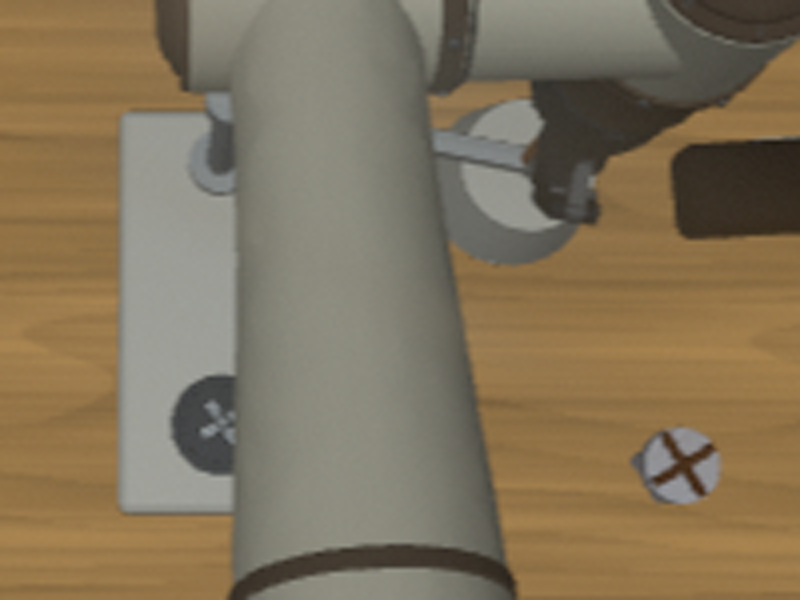

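View pics/s2.png

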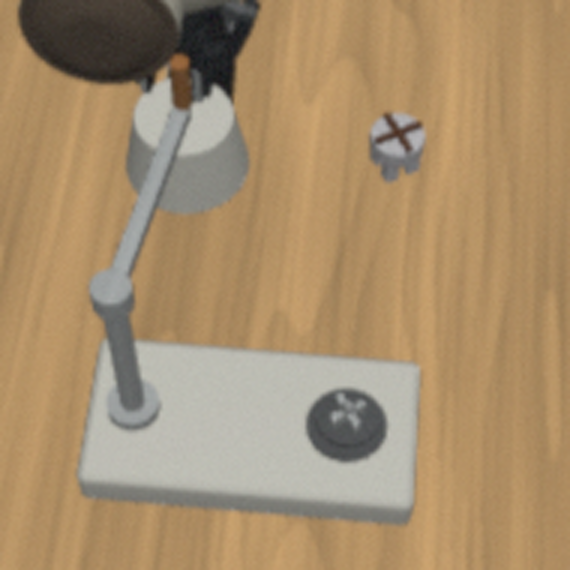

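Call:
jog_arm([
  [[0,0,-3],[0,0,0],5],
  [[0,0,-3],[0,0,0],5],
  [[0,0,-3],[0,0,0],6],
  [[0,0,-3],[0,0,0],7],
])

```text
clock: 5.68
position: [632.3, -137.3, 361.0]
ee_rot: [-0.655, 0.756, -0.001, 0.001]
contact_force: [0.4, -0.3, -0.2]
gripper_width: 70.0
```

```bash
python3 - <<'E'
from h import *
plan([(455,-272,330,120,6)],7.5)
plan([(455,-272,330,120,6)],7.5)
E
```

```text
at [ 632.3 -137.3  361. ] yaw 171.84 q [  2.  21.  18.   0. -86. -10.]
[[2.64, 2.61, 0.52], [0, 0, 8.64], 7.5]
[[3.0, 2.18, 0.52], [0, 0, 8.64], 7.5]
[[3.3, 1.7, 0.52], [0, 0, 8.64], 7.5]
[[3.52, 1.19, 0.52], [0, 0, 8.64], 7.5]
[[3.65, 0.65, 0.52], [0, 0, 8.64], 7.5]
[[3.71, 0.09, 0.52], [0, 0, 8.64], 7.5]
--
at [ 632.3 -137.3  361. ] yaw 171.84 q [  2.  21.  18.   0. -86. -10.]
[[2.64, 2.61, 0.52], [0, 0, 8.64], 7.5]
[[3.0, 2.18, 0.52], [0, 0, 8.64], 7.5]
[[3.3, 1.7, 0.52], [0, 0, 8.64], 7.5]
[[3.52, 1.19, 0.52], [0, 0, 8.64], 7.5]
[[3.65, 0.65, 0.52], [0, 0, 8.64], 7.5]
[[3.71, 0.09, 0.52], [0, 0, 8.64], 7.5]
--
```

Call:
jog_arm([
  [[2.6,2.6,0.5],[0,0,8.6],7.5],
  [[3.0,2.2,0.5],[0,0,8.6],7.5],
  [[3.3,1.7,0.5],[0,0,8.6],7.5],
  [[3.5,1.2,0.5],[0,0,8.6],8],
  [[3.6,0.6,0.5],[0,0,8.6],8],
  [[3.7,0.1,0.5],[0,0,8.6],8],
  [[0,0,0],[0,0,0],8],
])

```text
clock: 6.55
position: [454.8, -272.7, 329.9]
ee_rot: [-0.26, 0.966, -0.001, 0.001]
contact_force: [-0.2, 0.6, -0.2]
gripper_width: 80.2
```

```bash
python3 - <<'E'
from h import *
a=cv2.imread("pics/x.png")
t=eyes.get_image("top")[:,:,::-1].copy(); s=eyes.get_image("side")[:,:,::-1].copy()
cv2.imwrite("pics/t3_full.png",t);cv2.imwrite("pics/s3_full.png",s)
up=lambda i,x0,y0,x1,y1,k:cv2.resize(i[y0:y1,x0:x1],None,fx=k,fy=k,interpolation=cv2.INTER_CUBIC)
print(proj("top",[479,41,60]),proj("side",[479,41,60]))
cv2.imwrite("pics/sp3.png",np.hstack([up(t,315,260,355,300,10),up(s,325,230,365,270,10)]))
plan([(455,-272,330,120,1)],8)
E
```

```text
[[334.59427116 285.33789504]] [[345.52696882 249.31302874]]
at [ 456.7 -271.9  329.6] yaw 120.33 q [-13.  10.  -3.   0. -77. -46.]
[[0.15, 0.08, -0.04], [0, 0, 0.33], 8]
--[ WARN:0@0.763] global loadsave.cpp:275 findDecoder imread_('pics/x.png'): can't open/read file: check file path/integrity
```

View pics/sp3.png

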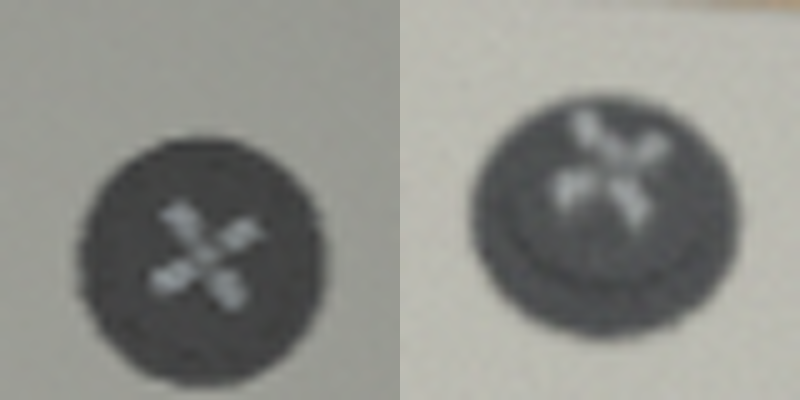

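View pics/s3_full.png

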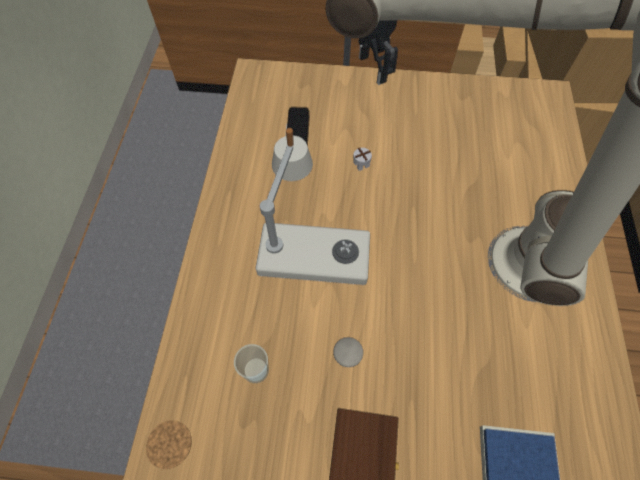

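View pics/t3_full.png

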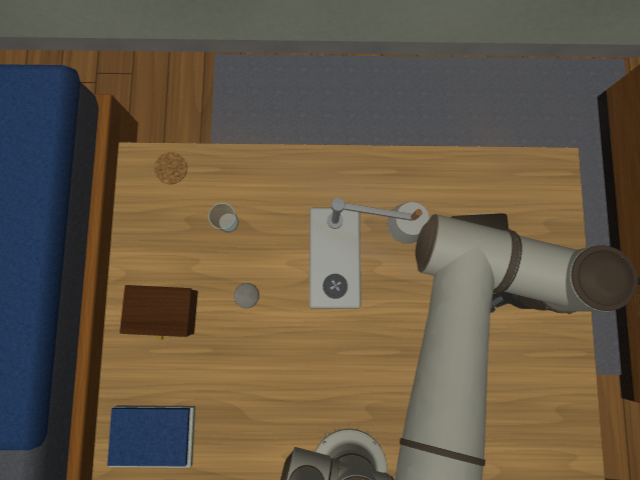

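```bash
cat > fit.py <<'E'
from h import *
from scipy.optimize import minimize
def crossfit(c,im,xy0,z,r0,r1,w,sign,r=12):
    g=cv2.GaussianBlur(im.astype(np.float32).mean(2),(0,0),.6)
    rr=np.linspace(r0,r1,7); ww=np.linspace(-w/2,w/2,5)
    A=np.array([[a,b] for a in rr for b in ww])
    gapw=np.linspace(-.3,.3,5)
    def pts(q,off):
        out=[]
        for k in range(4):
            t=q[2]+k*np.pi/2+off
            if off==0: P=A
            else: P=np.array([[a*np.cos(u),a*np.sin(u)] for a in rr for u in gapw])
            cs,sn=np.cos(t),np.sin(t); out.append(np.c_[q[0]+cs*P[:,0]-sn*P[:,1],q[1]+sn*P[:,0]+cs*P[:,1],np.full(len(P),z)])
        return np.vstack(out)
    def val(P):
        uv=proj(c,P).astype(np.float32); return cv2.remap(g,uv[:,:1].copy(),uv[:,1:].copy(),cv2.INTER_CUBIC).mean()
    f=lambda q:-sign*(val(pts(q,0))-val(pts(q,np.pi/4)))
    best=None
    for a in np.radians(np.arange(0,90,7.5)):
        for dx in(-3,0,3):
            for dy in (-3,0,3):
                q=[xy0[0]+dx,xy0[1]+dy,a]; v=f(q)
                if best is None or v<best[0]: best=(v,q)
    s=minimize(f,best[1],method="Nelder-Mead",options=dict(initial_simplex=[best[1],np.add(best[1],[2,0,0]),np.add(best[1],[0,2,0]),np.add(best[1],[0,0,.1])],xatol=.01,fatol=.01))
    q=s.x; return q[:2].round(2),round(np.degrees(q[2])%90,2),round(-s.fun,1)
if __name__=="__main__":
    t=cv2.imread("pics/t3_full.png");s=cv2.imread("pics/s3_full.png")
    print("spl top",crossfit("top",t,(479,42),74,6,16,6,1));print("spl side",crossfit("side",s,(479,42),74,6,16,6,1))
    t=cv2.imread("pics/top0.png");s=cv2.imread("pics/side0.png")
    print("knob top",crossfit("top",t,(455,-272),49,3,22,4,-1));print("knob side",crossfit("side",s,(455,-272),49,3,22,4,-1))
E
python3 fit.py
```

```text
spl top (array([478.84,  40.09]), np.float64(33.5), np.float64(31.3))
spl side (array([479.29,  39.81]), np.float64(33.2), np.float64(29.6))
knob top (array([ 454.75, -271.39]), np.float64(31.06), np.float64(54.7))
knob side (array([ 455.34, -271.98]), np.float64(31.42), np.float64(53.6))
```

Call:
jog_arm([
  [[0,0,4],[0,0,0],8],
  [[0,0,5],[0,0,0],8],
  [[0,0,5],[0,0,0],8],
  [[0,0,5],[0,0,0],8],
  [[0,0,5],[0,0,0],8],
  [[0,0,0],[0,0,0],8],
])

```text
clock: 7.4
position: [455.1, -270.5, 85.2]
ee_rot: [-0.262, 0.965, 0.002, -0.004]
contact_force: [-0.1, -0.3, 0.6]
gripper_width: 80.0
```

```bash
python3 - <<'E'
from h import *
grab("side","s4",(300,90,440,200),5.5)
P=[arm.read_state()["position"]]
grab("top","t4")
P.append(arm.read_state()["position"]);print(np.round(P,1))
plan([(455,-271.7,12,120.5,3)],8)
E
```

```text
[[ 457.3 -271.4   88. ]
 [ 458.6 -271.9   89.7]]
at [ 458.6 -271.9   89.7] yaw 120.47 q [-13.  22. -23.   0. -45. -46.]
[[0.1, 0.07, 2.59], [0, 0, -0.01], 8]
[[0.1, 0.07, 2.59], [0, 0, -0.01], 8]
[[0.1, 0.07, 2.59], [0, 0, -0.01], 8]
--
```

View pics/s4.png

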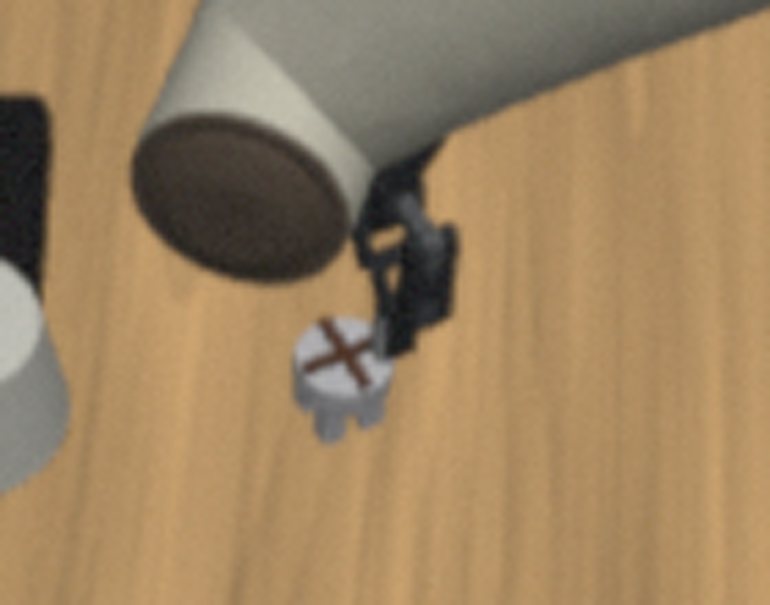

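Call:
jog_arm([
  [[0,0,0],[0,0,0],8],
  [[0,0,0],[0,0,0],8],
])

```text
clock: 7.75
position: [458.1, -272.1, 90.3]
ee_rot: [-0.262, 0.965, -0.001, 0.002]
contact_force: [-0.1, 0.6, -0.4]
gripper_width: 80.0
```

```bash
python3 - <<'E'
from h import *
plan([(455,-271.7,12,120.5,3)],8)
E
```

```text
at [ 458.1 -272.1   90.3] yaw 120.38 q [-13.  22. -23.   0. -45. -46.]
[[0.08, 0.06, 2.61], [0, 0, -0.04], 8]
[[0.08, 0.06, 2.61], [0, 0, -0.04], 8]
[[0.08, 0.06, 2.61], [0, 0, -0.04], 8]
--
```

Call:
jog_arm([
  [[0.25,0.2,1.8],[0,0,0],8],
  [[0,0,2],[0,0,0],8],
  [[0,0,2],[0,0,0],8],
  [[0,0,2],[0,0,0],8],
  [[0,0,0],[0,0,0],8],
  [[0,0,0],[0,0,0],8],
])

```text
clock: 8.5
position: [454.6, -271.7, 11.5]
ee_rot: [-0.262, 0.965, -0.001, 0.001]
contact_force: [1.2, 0.3, 0.1]
gripper_width: 80.1
```

```bash
python3 - <<'E'
from h import *
grab("side","s5",(320,110,420,190),7)
plan([(455,-271.7,12,120.5,1)],8)
E
```

```text
at [ 454.6 -271.7   11.6] yaw 120.37 q [-13.  28. -28.   0. -34. -46.]
[[-0.03, -0.02, -0.04], [0, 0, -0.13], 8]
--
```

View pics/s5.png

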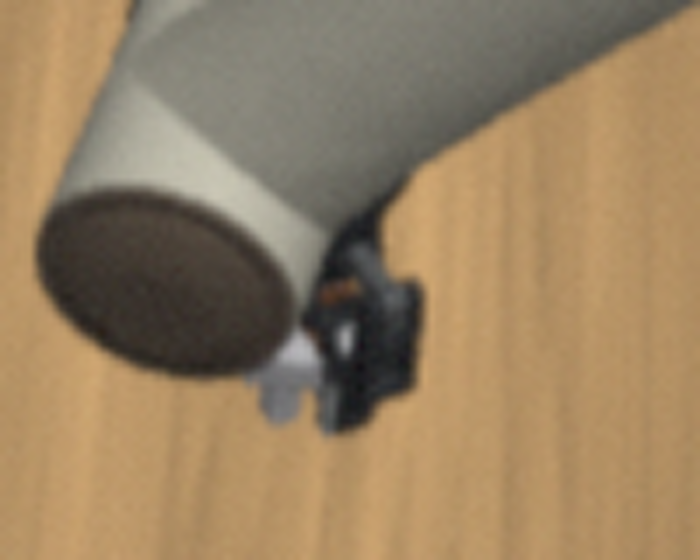

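```bash
python3 - <<'E'
from h import *
grab("top","t5",(380,180,640,360),3)
E
```

View pics/t5.png

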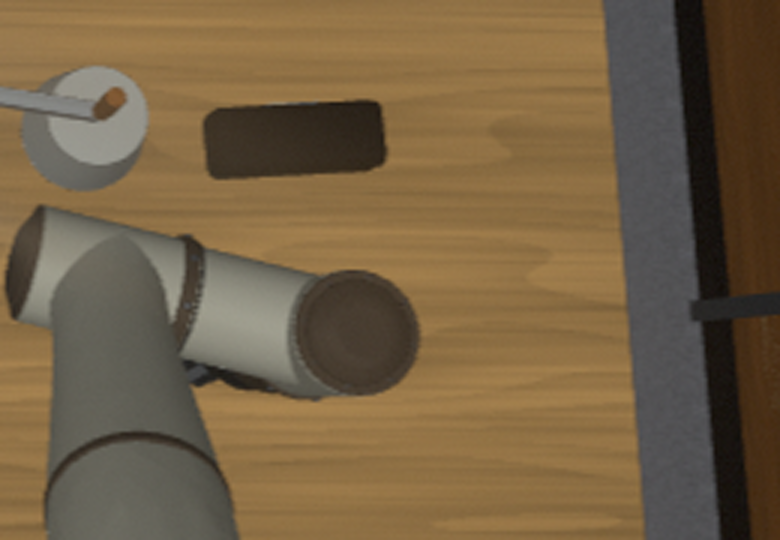

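```bash
python3 - <<'E'
from h import *
def Pm(c): m=CM[c]; return m["K"]@np.c_[cv2.Rodrigues(m["rvec"])[0],m["tvec"]]
X=cv2.triangulatePoints(Pm("top"),Pm("side"),np.array([[388.3],[268.3]]),np.array([[343.6],[150.]])); print((X[:3]/X[3]).ravel())
for z in (150,250,350): print(z,back("top",(498,290),z).round())
E
```

```text
[501.70941196 -61.58869843 313.04532491]
150 [ 466. -358.  150.]
250 [ 460. -317.  250.]
350 [ 455. -275.  350.]
```

Call:
jog_arm([
  [[0,0,0],[0,0,0],4],
  [[0,0,0],[0,0,0],4],
  [[0,0,0],[0,0,0],4],
  [[0,0,0],[0,0,0],4],
  [[0,0,0],[0,0,0],4],
  [[0,0,0],[0,0,0],4],
])

```text
clock: 9.35
position: [454.1, -271.6, 11.2]
ee_rot: [-0.262, 0.965, -0.0, 0.0]
contact_force: [0.0, 1.5, 5.2]
gripper_width: 50.4
```

Call:
jog_arm([
  [[0,0,-2],[0,0,0],4],
  [[0,0,-3],[0,0,0],4],
  [[0,0,-4],[0,0,0],4],
  [[0,0,-3],[0,0,0],4],
  [[0,0,-2],[0,0,0],4],
])

```text
clock: 9.98
position: [453.8, -271.3, 151.6]
ee_rot: [-0.262, 0.965, -0.0, 0.001]
contact_force: [0.5, 0.2, -1.4]
gripper_width: 50.1
```

```bash
python3 - <<'E'
from h import *
s=arm.read_state(); print(s["gripper_width"],s["contact_force"])
grab("side","s6",(280,60,480,210),4)
plan([(479,40,150,122.6,9)],4)
E
```

```text
50.117076736982796 [ 0.54388855  0.20078532 -1.40413464]
at [ 455.1 -272.   154. ] yaw 120.39 q [-13.  17. -19.   0. -53. -46.]
[[-1.98, 2.86, 0.04], [0, 0, -0.25], 4]
[[-1.99, 2.85, 0.04], [0, 0, -0.25], 4]
[[-2.01, 2.84, 0.04], [0, 0, -0.25], 4]
[[-2.02, 2.83, 0.04], [0, 0, -0.25], 4]
[[-2.03, 2.82, 0.04], [0, 0, -0.25], 4]
[[-2.04, 2.81, 0.04], [0, 0, -0.25], 4]
[[-2.06, 2.8, 0.04], [0, 0, -0.25], 4]
[[-2.07, 2.8, 0.04], [0, 0, -0.25], 4]
[[-2.08, 2.79, 0.04], [0, 0, -0.25], 4]
--
```

View pics/s6.png

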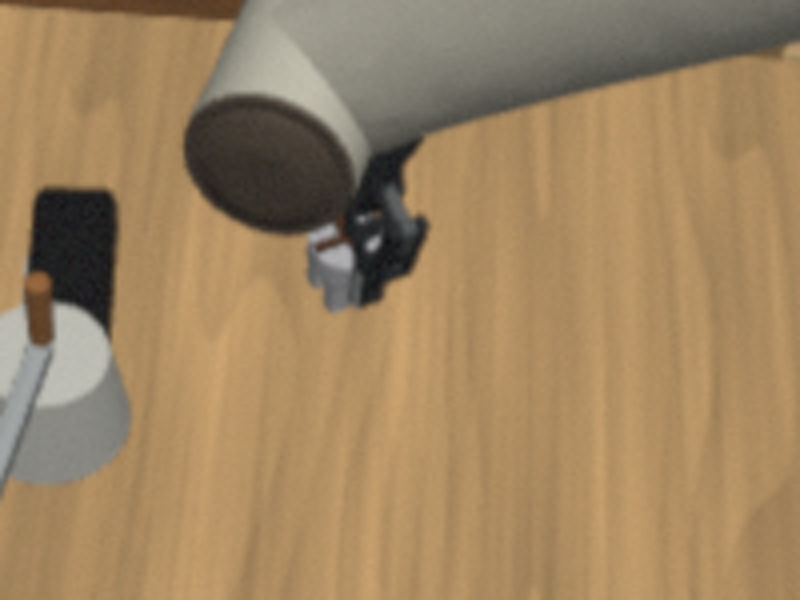

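Call:
jog_arm([
  [[-2.0,2.8,0],[0,0,-0.2],4],
  [[-2.0,2.8,0],[0,0,-0.3],4],
  [[-2.0,2.8,0],[0,0,-0.2],4],
  [[-2.0,2.8,0],[0,0,-0.3],4],
  [[-2.0,2.8,0],[0,0,-0.2],4],
  [[-2.0,2.8,0],[0,0,-0.3],4],
  [[-2.1,2.8,0],[0,0,-0.2],4],
  [[-2.1,2.8,0],[0,0,-0.3],4],
  [[-2.0,2.8,0],[0,0,-0.2],4],
  [[0,0,0],[0,0,0],4],
])

```text
clock: 11.28
position: [477.8, 40.1, 149.5]
ee_rot: [-0.282, 0.959, 0.0, -0.0]
contact_force: [-0.1, -0.2, -1.4]
gripper_width: 50.5
```

Call:
jog_arm([
  [[0,0,0],[0,0,0],4],
  [[0,0,0],[0,0,0],4],
])

```text
clock: 11.52
position: [477.7, 37.7, 150.0]
ee_rot: [-0.28, 0.96, -0.0, -0.0]
contact_force: [0.2, -0.6, -1.5]
gripper_width: 50.3
```

```bash
python3 - <<'E'
from h import *
s=arm.read_state(); print(s["gripper_width"],s["contact_force"])
grab("side","s7",(280,170,420,275),5.7); grab("top","t7",(280,200,420,305),5.7)
plan([(478.5,40,105,122.6,1)],4)
E
```

```text
50.33118789957596 [ 0.22018957 -0.56828169 -1.50407903]
at [477.9  37.8 150.2] yaw 122.49 q [ 24.  13. -26.  -0. -51. -81.]
[[-0.17, 0.16, 4.52], [0, 0, -0.11], 4]
--
```

View pics/s7.png

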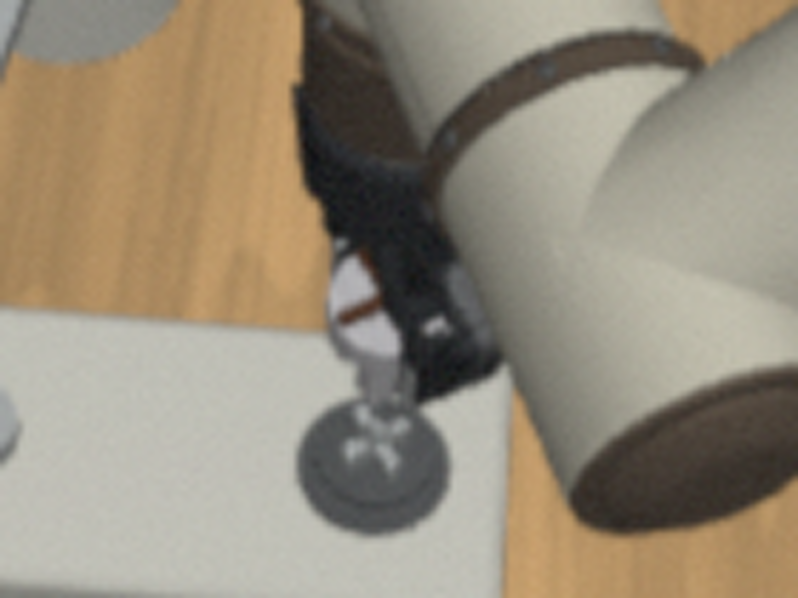

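View pics/t7.png

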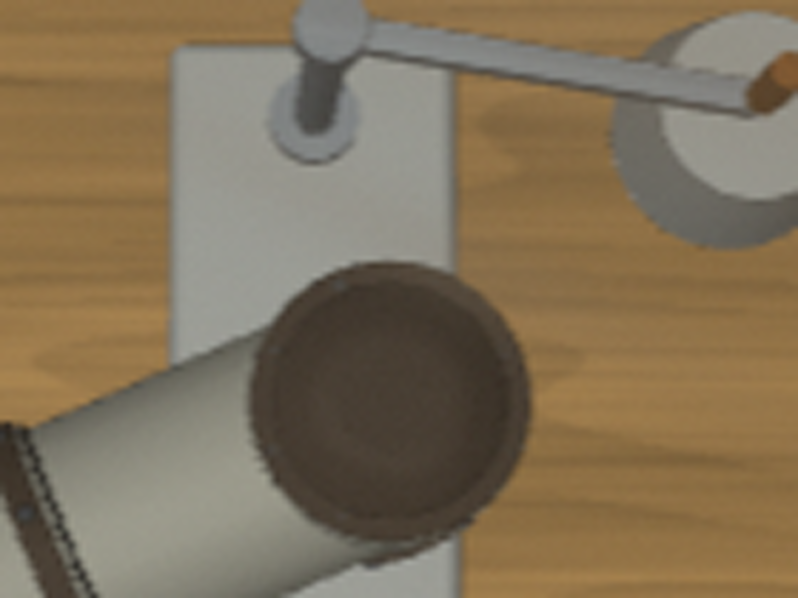

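Call:
jog_arm([
  [[-0.15,0.15,1.5],[0,0,-0.1],4],
  [[0,0,2],[0,0,0],4],
  [[0,0,1.2],[0,0,0],4],
  [[0,0,0],[0,0,0],4],
  [[0,0,0],[0,0,0],4],
  [[0,0,0],[0,0,0],4],
])

```text
clock: 12.38
position: [479.0, 40.7, 104.0]
ee_rot: [-0.281, 0.96, 0.0, 0.001]
contact_force: [0.1, 0.2, -0.2]
gripper_width: 50.7
```

```bash
python3 - <<'E'
from h import *
s=arm.read_state(); print(s["contact_force"],s["wrist_torque"])
grab("side","s8",(310,200,390,275),8)
plan([(478.5,40,100,122.6,1)],4)
E
```

```text
[ 0.14930024  0.21679677 -0.1732341 ] [-0.0185183   0.02037037 -0.00232993]
at [478.9  40.7 103.9] yaw 122.66 q [ 24.  16. -29.   0. -44. -82.]
[[0.08, -0.04, 0.39], [0, 0, 0.06], 4]
--
```

View pics/s8.png

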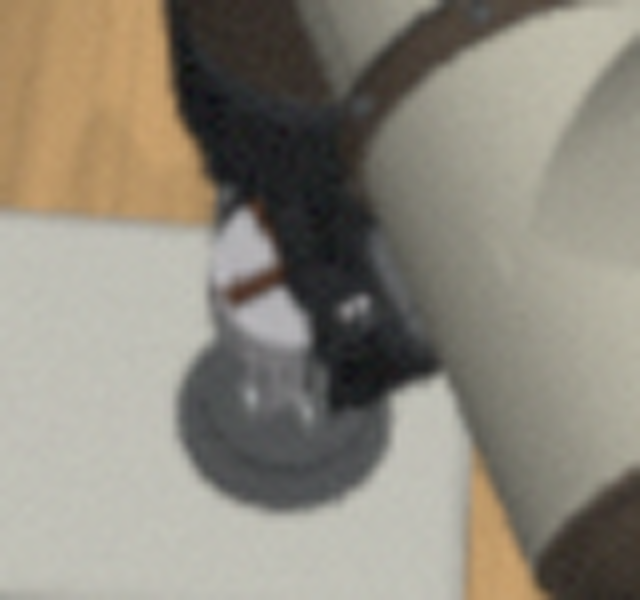

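```bash
python3 - <<'E'
from h import *
im=cv2.imread("pics/s8_full.png"); k=8
big=cv2.resize(im[200:275,310:390],None,fx=k,fy=k,interpolation=cv2.INTER_CUBIC)
def dr(P,col,cl=False):
    uv=((proj("side",P)-[310,200]+.5)*k).astype(np.int32); cv2.polylines(big,[uv],cl,col,1)
t=np.linspace(0,2*np.pi,60); zb=103.9-11.4
for z in (zb+46,zb+28): dr(np.c_[479+26*np.cos(t),40+26*np.sin(t),0*t+z],(0,0,255),True)
for a in (33.4,123.4):
    a=np.radians(a); d=np.array([np.cos(a),np.sin(a),0])
    dr([np.array([479,40,zb+49])-22*d,np.array([479,40,zb+49])+22*d],(0,255,0))
    dr([np.array([479,40,74])-16*d,np.array([479,40,74])+16*d],(255,0,0))
cv2.imwrite("pics/ov8.png",big)
E
```

```text
(no output)
```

View pics/ov8.png

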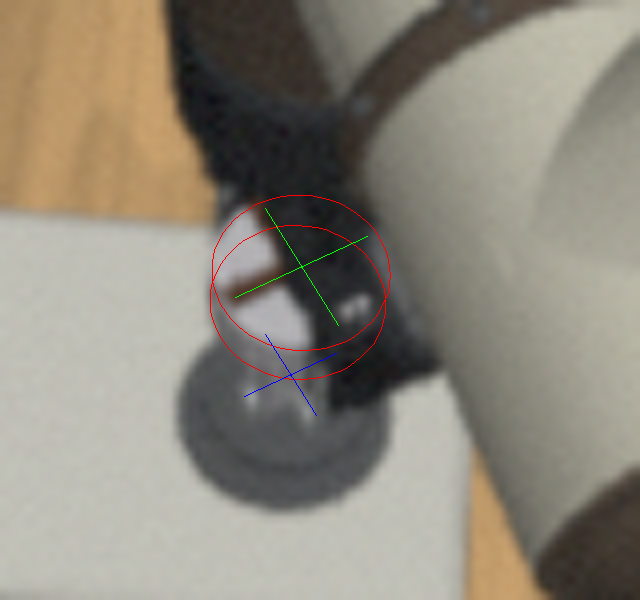

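Call:
jog_arm([
  [[0.06,-0.03,0.5],[0,0,0],4],
  [[0,0,0.4],[0,0,0],4],
  [[0,0,0.3],[0,0,0],4],
  [[0,0,0.3],[0,0,0],4],
  [[0,0,0],[0,0,0],4],
])

```text
clock: 13.05
position: [478.0, 40.0, 88.0]
ee_rot: [-0.281, 0.96, -0.0, -0.0]
contact_force: [0.2, -0.1, -0.6]
gripper_width: 50.8
```

Call:
jog_arm([
  [[0,0,0],[0,0,0],4],
])

```text
clock: 13.18
position: [478.3, 40.1, 88.4]
ee_rot: [-0.281, 0.96, -0.0, 0.0]
contact_force: [0.2, 0.3, -0.2]
gripper_width: 50.5
```

Call:
jog_arm([
  [[0,0,0.2],[0,0,0],4],
  [[0,0,0.2],[0,0,0],4],
  [[0,0,0],[0,0,0],4],
])

```text
clock: 13.55
position: [478.0, 40.0, 84.1]
ee_rot: [-0.281, 0.96, -0.0, -0.0]
contact_force: [0.4, 0.6, -1.7]
gripper_width: 50.3
```

Call:
jog_arm([
  [[0,0,0.2],[0,0,0],4],
  [[0,0,0.2],[0,0,0],4],
  [[0,0,0],[0,0,0],4],
])

```text
clock: 13.92
position: [478.0, 40.0, 80.1]
ee_rot: [-0.281, 0.96, -0.0, -0.0]
contact_force: [-0.7, -0.6, -0.8]
gripper_width: 50.9
```

Splines are entering freely (no axial force 5 mm past the spline tops). Continuing to the flange.

Call:
jog_arm([
  [[0,0,0.3],[0,0,0],4],
  [[0,0,0.3],[0,0,0],4],
  [[0,0,0.1],[0,0,0],4],
  [[0,0,0],[0,0,0],4],
])

```text
clock: 14.42
position: [478.1, 40.0, 73.2]
ee_rot: [-0.281, 0.96, -0.0, -0.0]
contact_force: [0.5, 0.2, -0.6]
gripper_width: 50.6
```

Call:
jog_arm([
  [[0,0,0.2],[0,0,0],4],
  [[0,0,0.1],[0,0,0],4],
  [[0,0,0],[0,0,0],4],
])

```text
clock: 14.8
position: [478.4, 40.1, 70.6]
ee_rot: [-0.281, 0.96, -0.0, 0.0]
contact_force: [-1.3, 0.7, 1.8]
gripper_width: 50.6
```

Call:
jog_arm([
  [[0,0,0.2],[0,0,0],4],
  [[0,0,0.1],[0,0,0],4],
  [[0,0,0],[0,0,0],4],
])

```text
clock: 15.18
position: [478.4, 40.1, 67.6]
ee_rot: [-0.281, 0.96, -0.0, 0.0]
contact_force: [-1.8, 0.7, 5.5]
gripper_width: 50.4
```

Call:
jog_arm([
  [[0,0,0.2],[0,0,0],4],
  [[0,0,0.1],[0,0,0],4],
  [[0,0,0],[0,0,0],4],
])

```text
clock: 15.55
position: [478.4, 40.1, 64.8]
ee_rot: [-0.281, 0.96, -0.0, 0.0]
contact_force: [-2.5, 0.7, 7.6]
gripper_width: 50.5
```

Call:
jog_arm([
  [[0,0,0.1],[0,0,0],4],
  [[0,0,0.1],[0,0,0],4],
  [[0,0,0],[0,0,0],4],
])

```text
clock: 15.92
position: [478.5, 40.1, 63.2]
ee_rot: [-0.281, 0.96, -0.0, 0.0]
contact_force: [-2.4, 1.3, 9.9]
gripper_width: 50.4
```

Call:
jog_arm([
  [[0,0,0.05],[0,0,0],4],
  [[0,0,0.05],[0,0,0],4],
  [[0,0,0],[0,0,0],4],
])

```text
clock: 16.3
position: [478.5, 40.1, 63.1]
ee_rot: [-0.282, 0.96, -0.0, 0.0]
contact_force: [-4.9, 1.1, 16.4]
gripper_width: 50.5
```

Call:
jog_arm([
  [[0,0,0],[0,0,0],4],
  [[0,0,0],[0,0,0],4],
  [[0,0,0],[0,0,0],4],
  [[0,0,0],[0,0,0],4],
])

```text
clock: 16.8
position: [478.5, 40.1, 63.1]
ee_rot: [-0.282, 0.96, -0.0, 0.001]
contact_force: [-5.2, 0.8, 16.0]
gripper_width: 50.5
```

```bash
python3 - <<'E'
from h import *
grab("side","s9",(250,100,390,275),3.4)
im=cv2.imread("pics/s9_full.png"); k=8
big=cv2.resize(im[205:280,310:390],None,fx=k,fy=k,interpolation=cv2.INTER_CUBIC)
def dr(P,col,cl=False):
    uv=((proj("side",P)-[310,205]+.5)*k).astype(np.int32); cv2.polylines(big,[uv],cl,col,1)
t=np.linspace(0,2*np.pi,60)
dr(np.c_[479+26*np.cos(t),40+26*np.sin(t),0*t+98],(0,0,255),True)
cv2.imwrite("pics/ov9.png",big)
top=eyes.get_image("top")[:,:,::-1]; cv2.imwrite("pics/t9_full.png",top)
s=arm.read_state(); print({k:np.round(s[k],2) for k in ["clock","position","contact_force","wrist_torque","gripper_width"]})
E
```

```text
{'clock': np.float64(16.9), 'position': array([478.52,  40.14,  63.12]), 'contact_force': array([-5.61,  0.57, 16.87]), 'wrist_torque': array([ 0.41,  1.6 , -0.07]), 'gripper_width': np.float64(50.66)}
```

View pics/ov9.png

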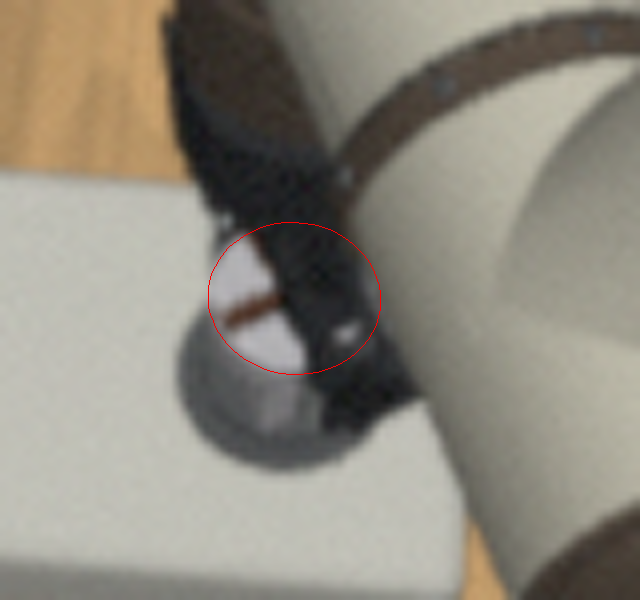

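View pics/t9_full.png

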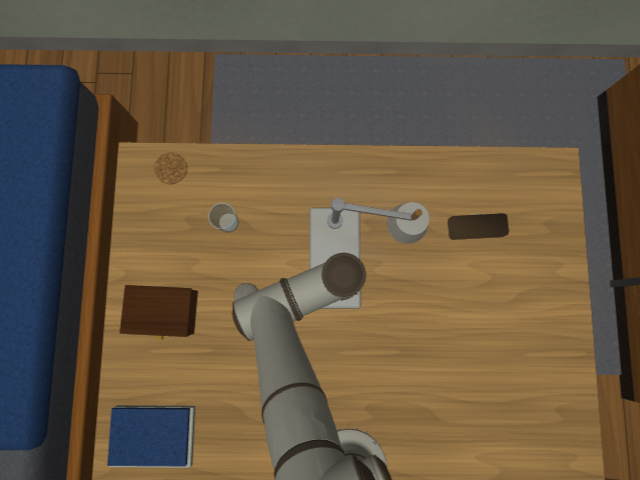

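```bash
python3 - <<'E'
from bench import arm
print(arm.job_done()); s=arm.read_state(); print(s["clock"],s["position"],s["contact_force"],s["gripper_width"])
E
```

```text
the job is handed in; nothing more can be done
None
the job is handed in; nothing more can be done
```

I handed the job in at about 17 s of the 58 s allowed, with the fingers still gripping the knob and the spindle pressed down to its stop. The hand-in gave no verdict and no reading after it, so these are the last checks before it.

- **Lamp arm:** I swung it about 75° towards the lamp's -y side by caging the post between the open fingers. It still stood there in the last top picture.
- **Knob:** I measured the splines at a yaw of 33.4° and the knob's ribs at 31.2°, so I turned the knob 2.2° to mesh. It slid down the pin and splines with almost no force.
- **Seating:** It met the flange at a tool height of about 71 mm, as predicted.
- **Pressing:** The tool then went about 8 mm further, to 63.1 mm. There the reading rose to about 16 N with no more travel, above the 10.8 N that holds the spindle right down. The jaws stayed on the cap at 50.5 mm.
- **Other things on the table:** The tumbler, case and jewellery box look unmoved in the last top picture. The stone is partly hidden behind the forearm, but nothing came near it.

Three readings did not fit perfectly:

- A sideways force of about 5 N remained at the tool while pressing. I left it, as it seemed harmless.
- The jaws read 50.5 mm on a cap said to be 52 mm.
- The camera overlay of the held knob was off by up to about 1 pixel (about 2 mm). The visible splines were off in the same direction, so I took it as calibration error.

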